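# Measure a gift box on the sliding length gauge

## Task

Measure the flat green gift box that lies by itself on the near part of the counter, using the length gauge: push the gauge's orange jaw open, lay the green box flat in the gauge with one long side against the aluminium rail, between the blue fixed stop and the jaw, then slide the jaw back until the box sits snugly between stop and jaw, without crushing it. Leave the box there, let go of everything, and leave the red-and-white striped box where it is.

Things in the scene. Friction and masses are not known exactly. Their poses are not given: they have to be found in the camera images.
- green_box: Flat closed green gift box, 61 x 140 x 31 mm (own x, y, z), 0.18 kg nominal. Origin: centre of its underside; long axis = its y, z up. It starts flat on the counter in front of the gauge, to the left or to the right.
- striped_box: Flat red-and-white striped gift box, 69 x 121 x 33 mm (own x, y, z), origin at the centre of its underside, loose; a bystander that starts on the other side from the green box and must stay where it is.
- gauge: Length gauge fixed on the counter, yawed up to 0.15 rad. Its y runs along the rail to the open end (robot's left), x away from the robot; origin on the counter in the plane of the rail's front face (x = 0, the fence). Aluminium rail 36 mm deep behind that face, y -125 to 150 mm, 30 mm high; end cap at y 150, 36 mm high. No bed: the box lies on the counter in front of the rail.
- jaw (a joint): Slide of the orange jaw along the rail: the clear gap in m between the fixed stop's inner face and the jaw blade's inner face; 0 shut to 0.205 wide open. Starts between 0.05 and 0.11, too narrow for the green box. Stiff slide: about 3 N of friction plus 8 N per m/s; stays where it is left.
- jaw_grip (a point): Centre of the top of the jaw's black grip tab, 83 mm above the counter. The tab is 32 mm along gauge x, 14 mm along gauge y, 40 mm high (43 to 83 mm above the counter); its centre lies 18 mm behind the fence plane and 18 mm beyond the blade's inner face. Push it from either side, or pinch it.
- stop_face (a point): Middle of the inner face (facing gauge +y) of the blue fixed stop, at gauge y = -110 mm, 25 mm in front of the fence plane, 22 mm high. The stop is 15 mm thick, 44 mm high and reaches 50 mm forward of the fence plane.
- jaw_blade (a point): Middle of the inner face of the orange jaw's blade, 25 mm in front of the fence plane, 22 mm high. Blade 12 mm thick along y, reaches 50 mm forward of the fence plane, 3 to 44 mm above the counter. Its carriage rides on top of the rail (31 to 44 mm high) and runs 36 mm from the inner face away from the stop.

How it is judged:
By the outcome, as a careful person would: the job done as asked, in the order asked, and still so for the second after the job is handed in, with the robot touching nothing.
It also fails if it takes over 72 s, if anything falls off the work surface, if the arm or the gripper's body presses on something with over 40 N, if the wrist force passes 120 N, or if a joint passes its speed limit or range.

## Robot

A 6-joint arm with a two-finger parallel gripper is mounted at the origin on a cart in front of the work surface, level with it; the furniture and walls round the work are solid. World frame = base frame: x ahead of the robot, y to its left, z up, the work surface at z = 0. Lengths are in m, angles in degrees, forces in N, time in s.
With the tool pointing down it reaches from about 0.3 to 0.775 m from the base axis. Payload 14.6 kg.
Tool frame: the origin (TCP) lies between the finger pads; the fingertips stand bot.tip_extent ahead of it and the grasp point (between the pads) lies 11 mm behind it (bot.tip_extent is the distance from the TCP to the fingertips, in m); z points along the fingers, y is the line along which they close (so a half turn about z gives the same grasp; the last joint's range is limited). The gripper opens to 94 mm and grips with 3 to 60 N. Pads are 16 mm wide; open, the fingers measure 119 mm over their backs; the gripper's body (75 mm by 177 mm) begins 78 mm behind the grasp point.
Start: joints at [63.507, 17.183, 87.147, -0, 75.671, -3.816], TCP at [0.212, 0.507, 0.213] pointing down, gripper open.
Joint ranges: [-173.82, 173.82], [-45.26, 126.66], [13.44, 144.39], [-59.66, 239.66], [0, 175.72], [-146.38, 146.38]. Speed limits (degrees/s): [127.2, 127.2, 147.25, 180, 180, 180].

## Interface

Orientations are given as a 3x3 rotation matrix whose columns are the frame's x, y, z axes.
In Python, from station import monitor, viewer, sign_off, bot gives the robot as it stands.
- The arm moves only by the tool send_rows, never from a script. Its argument "plan" is a list of rows, each an object with "dp": the shift along the world's x, y, z in mm, a list of three; "dr": the turn, a rotation vector about the world's x, y, z in rad, a list of three. A call has 1 to 20 rows; each row is the pose to reach, as a shift and turn from the pose commanded when the call began; what a row does not reach only later rows make up. A row lasts 1/8 s, in which the tool goes at most 62.5 mm and 10.7 degrees, less where a joint would pass 70% of its speed; a pose out of reach is approached as far as the arm can. A call with a gripper value outside its range is refused whole. "grip" is the opening, from 0 (shut) to 1 (fully open), set as the call begins (left out, the last holds). The fingers move at their own pace and stop on an object; "newtons" is the grip in N (left out, the last holds). Time passes only in rows, so rows that repeat a pose let the fingers close. It gives the time, the measured TCP pose, the force, the opening and the grip force at its end, in the units of the state.
- monitor.sense(): the state, without advancing time (a new reading comes with each control period).
- viewer.capture(name): name is "scene" or "top" or "wrist"; returns (picture, depth): 400x640x3 uint8, red, green, blue; 400x640 float32, m along the optical axis (not along the pixel's ray), 0 where there is no reading.
- viewer.calibration(name): a dict with "camera_matrix" (3x3 intrinsics, pixels), "dist" ([k1, k2, p1, p2, k3] as OpenCV has them; the pictures are not rectified), "camera_from_world" (4x4, takes a point from world to camera coordinates); the wrist camera has in their place "tool_from_camera" (4x4, takes a point from camera to tool coordinates, whose origin is the TCP and whose axes are the flange's). Camera axes: x right, y up, looking along -z (the intrinsics and any distortion apply to the point x, -y, -z); pixel columns grow to the right and rows downward; lengths in m; the calibration is good to about 2 mm. A picture is of the moment at which its call begins: read the wrist's pose just before it. calibration takes no time and is no camera call.
- sign_off(): hands the job in; it is judged then, once.
The state is a dict: "t": time; "joint_positions": joint angles; "joint_vel": joint speeds; "joint_efforts": joint torques, N m; "position": TCP position; "ee_rot": TCP orientation; "wrist_force": force on the tool from outside, world axes, zero at the start; "ft_torque": the same for the moment, N m; "opening": opening from 0.0 (shut) to 1.0 (fully open); "grip_force": force on a finger pad.
Only numpy, scipy, OpenCV 4.12 (cv2) and the standard library are available. Lean on these libraries where they do the work, as an engineer would, in place of code of your own. Each camera call takes 0.05 s, during which the arm holds its last target. There are 200 camera calls.

## Working session

There is one attempt and no reset: what is moved stays moved. The work goes in short steps, Python scripts to look and compute and a tool call to move; the robot and the scene stay as the last step left them, time stands still between calls to the robot, and variables do not carry over. Pictures are saved under pics/ and viewed, at most 10 in all, crops included, and the job is handed in when it is done.

Besides the shell and the picture viewer there is one more tool, called after "Call:" by a JSON object that holds its "api" and its "payload". send_rows: Moves the arm, as the interface text tells. Its arguments: {"type":"object","properties":{"plan":{"type":"array","items":{"type":"object","properties":{"dp":{"type":"array","items":{"type":"number"}},"dr":{"type":"array","items":{"type":"number"}}}}},"grip":{"type":"number"},"newtons":{"type":"number"}},"required":["plan"]}

```bash
mkdir -p pics
cat > h.py <<'E'
import numpy as np, cv2
from station import monitor, viewer, bot
def cloud(name):
    s=monitor.sense(); img,d=viewer.capture(name); c=viewer.calibration(name)
    K=np.array(c["camera_matrix"]); D=np.array(c["dist"],float)
    h,w=d.shape; u,v=np.meshgrid(np.arange(w),np.arange(h))
    n=cv2.undistortPoints(np.stack([u,v],-1).reshape(-1,1,2).astype(np.float64),K,D).reshape(h,w,2)
    p=np.stack([n[...,0]*d,-n[...,1]*d,-d],-1)
    if name=="wrist":
        T=np.eye(4);T[:3,:3]=np.array(s["ee_rot"]);T[:3,3]=s["position"]
        M=T@np.array(c["tool_from_camera"])
    else: M=np.linalg.inv(np.array(c["camera_from_world"]))
    P=p@M[:3,:3].T+M[:3,3]; P[d==0]=np.nan
    return img,P
def save(img,f): cv2.imwrite("pics/"+f,img[...,::-1])
E
python3 - <<'E'
from h import *
print(monitor.sense()['ee_rot'],bot.tip_extent)
img,P=cloud("top"); save(img,"top.png"); np.savez("top.npz",img=img,P=P)
img,P=cloud("scene"); save(img,"scene.png")
E
```

```text
[[-9.22696230e-01  3.85527429e-01 -5.18190833e-04]
 [ 3.85527770e-01  9.22695625e-01 -1.05941233e-03]
 [ 6.96999021e-05 -1.17729272e-03 -9.99999305e-01]] 0.008
```

View pics/top.png

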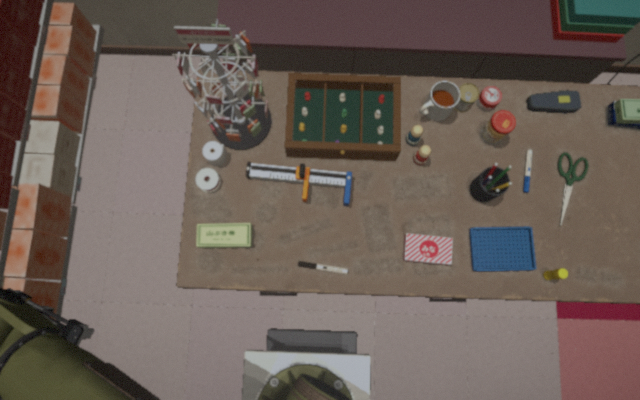

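View pics/scene.png

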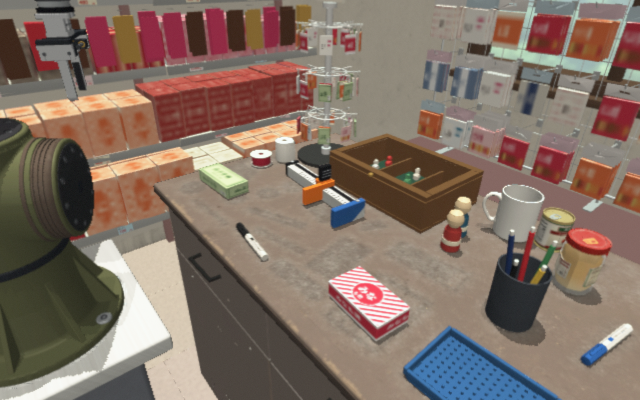

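The top view shows the green box at about (224,235) and the rail from (249,172) to (350,180). The blue stop is at (348,188), the orange jaw at (305,185), and the striped box at (428,249). A marker lies at (322,267).

```bash
cat >> h.py <<'E'
def rng(P,m,zlo,zhi): 
    m=m&(P[...,2]>zlo)&(P[...,2]<zhi); return P[m]
def rect(Q):
    r=cv2.minAreaRect((Q[:,:2]*1000).astype(np.float32)); return r, cv2.boxPoints(r).round(1).tolist()
def masks(img):
    h=cv2.cvtColor(img,cv2.COLOR_RGB2HSV).astype(int); H,S,V=h[...,0],h[...,1],h[...,2]
    return dict(green=(H>28)&(H<60)&(S>50)&(V>90),orange=(H>5)&(H<22)&(S>170)&(V>120),blue=(H>98)&(H<118)&(S>130)&(V>80))
E
python3 - <<'E'
from h import *
z=np.load("top.npz"); img,P=z["img"],z["P"]; m=masks(img)
def win(a,b,c,d):
    w=np.zeros(img.shape[:2],bool); w[c:d,a:b]=1; return w
for n,w,lo,hi in [("green",win(185,265,215,255),.02,.045),("orange",win(290,320,155,205),.02,.06),("blue",win(335,360,165,210),.02,.06)]:
    Q=rng(P,m[n]&w,lo,hi); print(n,len(Q),Q.mean(0).round(4),rect(Q))
Q=rng(P,win(244,356,155,212),.02,.06);print("gauge",len(Q),rect(Q))
Q=rng(P,win(244,356,155,212),.065,.1);print("tab",len(Q),Q.mean(0),rect(Q))
Q=rng(P,win(404,456,232,266),.02,.06);print("striped",rect(Q))
for p in [(322,267),(212,150),(207,180),(424,155),(240,130),(343,155)]: print(p,P[p[1],p[0]].round(3))
E
```

```text
green 955 [0.4358 0.2299 0.0307] (((436.4852294921875, 229.04331970214844), (60.51518249511719, 139.08851623535156), 2.5691959857940674), [[403.1000061035156, 297.20001220703125], [409.3999938964844, 158.1999969482422], [469.79998779296875, 160.89999389648438], [463.6000061035156, 299.8999938964844]])
orange 103 [0.5791 0.0239 0.044 ] (((577.9445190429688, 33.698707580566406), (33.99980163574219, 81.60210418701172), 86.25823211669922), [[536.0999755859375, 19.399999618530273], [617.5, 14.100000381469727], [619.7999877929688, 48.0], [538.2999877929688, 53.29999923706055]])
blue 100 [ 0.5612 -0.0873  0.0442] (((569.600830078125, -87.00366973876953), (11.971174240112305, 79.91043090820312), 86.858642578125), [[529.4000244140625, -90.80000305175781], [609.2000122070312, -95.19999694824219], [609.7999877929688, -83.19999694824219], [530.0, -78.80000305175781]])
gauge 1736 (((603.3143310546875, 40.396484375), (286.07366943359375, 133.39468383789062), 86.6983642578125), [[528.5, -98.5999984741211], [661.7000122070312, -106.19999694824219], [678.0999755859375, 179.39999389648438], [545.0, 187.0]])
tab 78 [0.60363748 0.03238269 0.08020818] (((605.3310546875, 32.2038459777832), (14.90069580078125, 32.59744644165039), 89.32689666748047), [[588.9000244140625, 24.899999618530273], [621.5, 24.600000381469727], [621.7000122070312, 39.5], [589.0999755859375, 39.79999923706055]])
striped (((419.6373291015625, -299.97216796875), (121.92195129394531, 69.13665008544922), 86.17269134521484), [[381.1000061035156, -358.5], [450.1000061035156, -363.1000061035156], [458.20001220703125, -241.5], [389.20001220703125, -236.8000030517578]])
(322, 267) [ 0.364 -0.029  0.012]
(212, 150) [0.658 0.274 0.046]
(207, 180) [0.587 0.291 0.002]
(424, 155) [ 0.655 -0.281  0.076]
(240, 130) [0.728 0.21  0.014]
(343, 155) [ 0.659 -0.074  0.038]
```

Call:
{"api": "send_rows", "payload": {"plan": [{"dp":[20,-30,10],"dr":[0,0,0.02]},{"dp":[50,-70,20],"dr":[0,0,0.05]},{"dp":[85,-110,20],"dr":[0,0,0.08]},{"dp":[120,-150,20],"dr":[0,0,0.11]},{"dp":[155,-190,20],"dr":[0,0,0.14]},{"dp":[190,-235,20],"dr":[0,0,0.17]},{"dp":[225,-280,20],"dr":[0,0,0.2]},{"dp":[260,-325,20],"dr":[0,0,0.23]},{"dp":[295,-370,20],"dr":[0,0,0.26]},{"dp":[330,-410,20],"dr":[0,0,0.29]},{"dp":[360,-445,20],"dr":[0,0,0.32]},{"dp":[380,-465,20],"dr":[0,0,0.339]},{"dp":[393,-475,20],"dr":[0,0,0.339]},{"dp":[393,-475,20],"dr":[0,0,0.339]},{"dp":[393,-475,20],"dr":[0,0,0.339]}], "grip": 1.0}}

```text
t: 1.98
position: [0.6046, 0.033, 0.2333]
ee_rot: [[-0.998, 0.056, -0.001], [0.056, 0.998, 0.0], [0.001, 0.0, -1.0]]
wrist_force: [-0.5, 0.0, -0.1]
opening: 0.998
grip_force: 0.0
```

Run:
```python
from h import *
s=monitor.sense(); print(s['t'],np.round(s['position'],4),np.round(s['ee_rot'],4)[:,1],np.round(s['wrist_force'],2))
img,P=cloud("wrist"); save(img,"w1.png"); np.savez("w1.npz",img=img,P=P); m=masks(img)
for n,lo,hi in [("orange",.038,.05),("blue",.038,.05)]:
    Q=rng(P,m[n],lo,hi); print(n,len(Q),rect(Q) if len(Q)>5 else 0)
Q=rng(P,np.ones(m['blue'].shape,bool),.075,.09); print("tab",len(Q),rect(Q))
```

```text
1.975 [0.6046 0.033  0.2333] [5.640e-02 9.984e-01 1.000e-04] [-0.5   0.05 -0.06]
orange 986 (((661.5350952148438, 20.979537963867188), (112.3354263305664, 228.56887817382812), 63.77633285522461), [[534.2000122070312, 21.100000381469727], [739.2000122070312, -79.9000015258789], [788.9000244140625, 20.899999618530273], [583.7999877929688, 121.9000015258789]])
blue 811 (((572.7049560546875, -87.23738861083984), (13.67733383178711, 84.99309539794922), 86.76068115234375), [[529.9000244140625, -91.69999694824219], [614.7000122070312, -96.5], [615.5, -82.80000305175781], [530.7000122070312, -78.0]])
tab 6760 (((685.1129150390625, -13.133544921875), (530.9412841796875, 213.3037109375), 65.89307403564453), [[479.29998779296875, -211.89999389648438], [674.0, -299.0], [890.9000244140625, 185.60000610351562], [696.2000122070312, 272.70001220703125]])
```

View pics/w1.png

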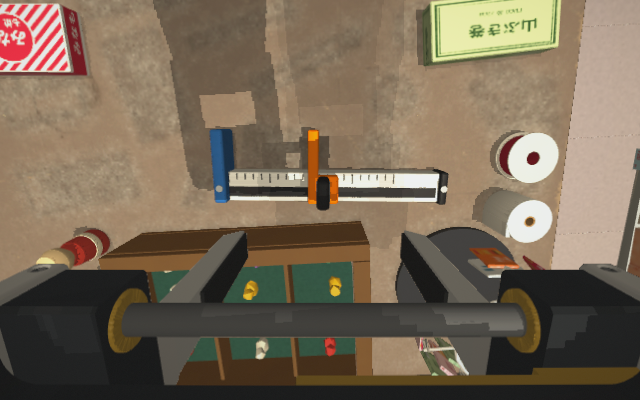

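The wrist view shows the tab at about (323,192), the stop at (222,165), the end cap at (443,187), the green box at upper right and the striped box at upper left. The stop agrees with the first measurement.

Run:
```python
from h import *
z=np.load("w1.npz"); img,P=z["img"],z["P"]; m=masks(img)
w=np.zeros(img.shape[:2],bool); w[120:215,300:345]=1
print("tab",rect(rng(P,w,.075,.09)));print("orange",rect(rng(P,w&m["orange"],.04,.05)))
w[:]=0;w[160:205,230:442]=1;Q=rng(P,w,.025,.034);print("rail",len(Q),rect(Q))
w[:]=0;w[0:70,410:570]=1;Q=rng(P,w,.027,.036);print("green",len(Q),Q[:,2].mean(),rect(Q))
```

```text
tab (((605.8838500976562, 32.084739685058594), (13.875321388244629, 32.10984420776367), 86.5160903930664), [[589.4000244140625, 26.100000381469727], [621.5, 24.200000762939453], [622.2999877929688, 38.0], [590.2999877929688, 40.0]])
orange (((580.7069702148438, 33.78355026245117), (34.66903305053711, 84.86641693115234), 86.2679443359375), [[537.2000122070312, 19.200000762939453], [621.9000244140625, 13.699999809265137], [624.2000122070312, 48.29999923706055], [539.5, 53.79999923706055]])
rail 5298 (((605.859375, 47.26617431640625), (259.0550537109375, 39.50533676147461), 85.97918701171875), [[577.0999755859375, -80.5999984741211], [616.5, -83.30000305175781], [634.5999755859375, 175.10000610351562], [595.2000122070312, 177.89999389648438]])
green 7095 0.03100020921888087 (((437.489013671875, 229.3157196044922), (60.39630889892578, 140.95323181152344), 2.919431209564209), [[403.70001220703125, 298.20001220703125], [410.8999938964844, 157.39999389648438], [471.20001220703125, 160.5], [464.1000061035156, 301.20001220703125]])
```

Call:
{"api": "send_rows", "payload": {"plan": [{"dp":[1,-1,-30]},{"dp":[1,-1,-70]},{"dp":[1,-1,-110]},{"dp":[1,-1,-145]},{"dp":[1,-1,-165]},{"dp":[1,-1,-172]},{"dp":[1,-1,-172]}]}}

```text
validation failed for argument at $.pl...
```

Call:
{"api": "send_rows", "payload": {"plan": [{"dp":[0,0,0]},{"dp":[0,0,0]},{"dp":[0,0,0]},{"dp":[0,0,0]},{"dp":[0,0,0]},{"dp":[0,0,0]}], "grip": 0, "newtons": 10}}

```text
validation failed for argument at $.pl...
```

Rows need "dr".

Call:
{"api": "send_rows", "payload": {"plan": [{"dp":[1,-1,-30],"dr":[0,0,0]},{"dp":[1,-1,-70],"dr":[0,0,0]},{"dp":[1,-1,-110],"dr":[0,0,0]},{"dp":[1,-1,-145],"dr":[0,0,0]},{"dp":[1,-1,-165],"dr":[0,0,0]},{"dp":[1,-1,-172],"dr":[0,0,0]},{"dp":[1,-1,-172],"dr":[0,0,0]}]}}

```text
t: 2.9
position: [0.6061, 0.0317, 0.0619]
ee_rot: [[-0.998, 0.056, 0.0], [0.056, 0.998, -0.0], [-0.0, -0.0, -1.0]]
wrist_force: [1.1, 0.0, 0.2]
opening: 1.002
grip_force: 0.0
```

Call:
{"api": "send_rows", "payload": {"plan": [{"dp":[0,0,0],"dr":[0,0,0]},{"dp":[0,0,0],"dr":[0,0,0]},{"dp":[0,0,0],"dr":[0,0,0]},{"dp":[0,0,0],"dr":[0,0,0]},{"dp":[0,0,0],"dr":[0,0,0]},{"dp":[0,0,0],"dr":[0,0,0]}], "grip": 0, "newtons": 10}}

```text
t: 3.65
position: [0.606, 0.0315, 0.0614]
ee_rot: [[-0.998, 0.057, -0.0], [0.057, 0.998, -0.0], [0.0, -0.0, -1.0]]
wrist_force: [0.3, 0.4, 0.2]
opening: 0.395
grip_force: 0.0
```

Call:
{"api": "send_rows", "payload": {"plan": [{"dp":[0,0,0],"dr":[0,0,0]},{"dp":[0,0,0],"dr":[0,0,0]},{"dp":[0,0,0],"dr":[0,0,0]},{"dp":[0,0,0],"dr":[0,0,0]},{"dp":[0,4,0],"dr":[0,0,0]},{"dp":[1,14,0],"dr":[0,0,0]},{"dp":[2,26,0],"dr":[0,0,0]},{"dp":[2,38,0],"dr":[0,0,0]},{"dp":[3,50,0],"dr":[0,0,0]},{"dp":[3,60,0],"dr":[0,0,0]},{"dp":[4,67,0],"dr":[0,0,0]},{"dp":[4,70,0],"dr":[0,0,0]},{"dp":[4,70,0],"dr":[0,0,0]}]}}

```text
t: 5.28
position: [0.6106, 0.1025, 0.0615]
ee_rot: [[-0.998, 0.056, 0.002], [0.056, 0.998, 0.001], [-0.002, 0.001, -1.0]]
wrist_force: [5.9, 0.2, -3.0]
opening: 0.146
grip_force: 10.0
```

Call:
{"api": "send_rows", "payload": {"plan": [{"dp":[0,0,0],"dr":[0,0,0]},{"dp":[0,0,0],"dr":[0,0,0]},{"dp":[0,0,0],"dr":[0,0,0]},{"dp":[0,0,20],"dr":[0,0,0]},{"dp":[0,0,60],"dr":[0,0,0]},{"dp":[0,0,100],"dr":[0,0,0]}], "grip": 1.0}}

```text
t: 6.02
position: [0.61, 0.1015, 0.1641]
ee_rot: [[-0.998, 0.057, 0.001], [0.057, 0.998, 0.0], [-0.001, 0.0, -1.0]]
wrist_force: [0.4, 0.7, 0.6]
opening: 0.75
grip_force: 0.0
```

Call:
{"api": "send_rows", "payload": {"plan": [{"dp":[-10,8,5],"dr":[0,0,-0.12]},{"dp":[-30,22,5],"dr":[0,0,-0.28]},{"dp":[-50,37,5],"dr":[0,0,-0.44]},{"dp":[-70,52,5],"dr":[0,0,-0.6]},{"dp":[-90,67,5],"dr":[0,0,-0.76]},{"dp":[-110,82,5],"dr":[0,0,-0.92]},{"dp":[-130,97,5],"dr":[0,0,-1.08]},{"dp":[-150,112,5],"dr":[0,0,-1.24]},{"dp":[-165,123,0],"dr":[0,0,-1.38]},{"dp":[-172,128,-20],"dr":[0,0,-1.463]},{"dp":[-172,128,-40],"dr":[0,0,-1.463]},{"dp":[-172,128,-60],"dr":[0,0,-1.463]},{"dp":[-172,128,-70],"dr":[0,0,-1.463]},{"dp":[-172,128,-70],"dr":[0,0,-1.463]}]}}

```text
t: 7.78
position: [0.4381, 0.2295, 0.0919]
ee_rot: [[-0.051, 0.999, -0.0], [0.999, 0.051, 0.0], [0.0, -0.0, -1.0]]
wrist_force: [-0.5, -0.0, 0.4]
opening: 1.001
grip_force: 0.0
```

Run:
```python
from h import *
s=monitor.sense(); print(s['t'],np.round(s['position'],4),np.round(s['ee_rot'],4)[:,1])
img,P=cloud("wrist"); save(img,"w2.png")
img,P=cloud("top"); m=masks(img)
w=np.zeros(img.shape[:2],bool); w[215:255,185:265]=1
Q=rng(P,w&m["green"],.02,.045); print(len(Q),rect(Q))
w[:]=0;w[155:212,244:340]=1; print("tab",rect(rng(P,w,.065,.1)))
```

```text
7.775 [0.4381 0.2295 0.0919] [ 0.9987  0.0509 -0.    ]
466 (((439.1316833496094, 188.93386840820312), (58.619903564453125, 59.27422332763672), 3.0261781215667725), [[408.29998779296875, 217.0], [411.3999938964844, 157.8000030517578], [470.0, 160.89999389648438], [466.79998779296875, 220.10000610351562]])
tab (((609.9592895507812, 103.03504180908203), (14.653048515319824, 32.115501403808594), 83.90106964111328), [[593.2000122070312, 97.5], [625.0999755859375, 94.0], [626.7000122070312, 108.5999984741211], [594.7999877929688, 112.0]])
```

View pics/w2.png

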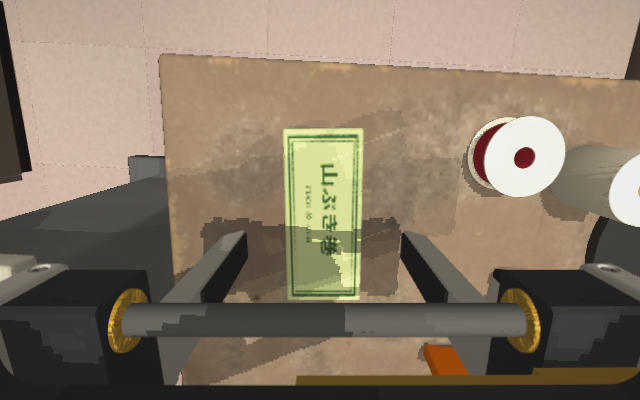

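The box is centred between the fingers at columns 285–362, and the jaw is open to about 168 mm. I'll descend and grip.

Call:
{"api": "send_rows", "payload": {"plan": [{"dp":[0,0,-25],"dr":[0,0,0]},{"dp":[0,0,-50],"dr":[0,0,0]},{"dp":[0,0,-70],"dr":[0,0,0]},{"dp":[0,0,-78],"dr":[0,0,0]},{"dp":[0,0,-79],"dr":[0,0,0]},{"dp":[0,0,-79],"dr":[0,0,0]}]}}

```text
t: 8.62
position: [0.4385, 0.2297, 0.0133]
ee_rot: [[-0.051, 0.999, 0.001], [0.999, 0.051, 0.0], [0.0, 0.001, -1.0]]
wrist_force: [-0.3, 0.1, -0.5]
opening: 0.996
grip_force: 0.0
```

Call:
{"api": "send_rows", "payload": {"plan": [{"dp":[0,0,0],"dr":[0,0,0]},{"dp":[0,0,0],"dr":[0,0,0]},{"dp":[0,0,0],"dr":[0,0,0]},{"dp":[0,0,0],"dr":[0,0,0]},{"dp":[0,0,0],"dr":[0,0,0]},{"dp":[0,0,0],"dr":[0,0,0]},{"dp":[0,0,0],"dr":[0,0,0]},{"dp":[0,0,10],"dr":[0,0,0]},{"dp":[0,0,30],"dr":[0,0,0]},{"dp":[0,0,50],"dr":[0,0,0]},{"dp":[0,0,60],"dr":[0,0,0]}], "grip": 0.3, "newtons": 15}}

```text
t: 10.0
position: [0.4383, 0.2296, 0.0737]
ee_rot: [[-0.051, 0.999, 0.001], [0.999, 0.051, 0.001], [0.0, 0.001, -1.0]]
wrist_force: [0.1, 0.1, -2.4]
opening: 0.65
grip_force: 15.0
```

Call:
{"api": "send_rows", "payload": {"plan": [{"dp":[5,-12,3],"dr":[0,0,-0.01]},{"dp":[15,-37,3],"dr":[0,0,-0.03]},{"dp":[27,-67,3],"dr":[0,0,-0.05]},{"dp":[40,-97,3],"dr":[0,0,-0.07]},{"dp":[52,-127,3],"dr":[0,0,-0.09]},{"dp":[64,-157,3],"dr":[0,0,-0.112]},{"dp":[76,-187,3],"dr":[0,0,-0.112]},{"dp":[86,-212,3],"dr":[0,0,-0.112]},{"dp":[92,-225,0],"dr":[0,0,-0.112]},{"dp":[92,-228,0],"dr":[0,0,-0.112]},{"dp":[92,-228,-10],"dr":[0,0,-0.112]},{"dp":[92,-228,-25],"dr":[0,0,-0.112]},{"dp":[92,-228,-40],"dr":[0,0,-0.112]},{"dp":[92,-228,-50],"dr":[0,0,-0.112]},{"dp":[92,-228,-56],"dr":[0,0,-0.112]},{"dp":[92,-228,-59],"dr":[0,0,-0.112]},{"dp":[92,-228,-60],"dr":[0,0,-0.112]},{"dp":[92,-228,-60],"dr":[0,0,-0.112]}]}}

```text
t: 12.25
position: [0.5303, 0.0014, 0.0127]
ee_rot: [[0.061, 0.998, 0.001], [0.998, -0.061, -0.0], [-0.0, 0.001, -1.0]]
wrist_force: [-0.0, 0.2, -2.3]
opening: 0.648
grip_force: 15.0
```

Run:
```python
from h import *
img,P=cloud("scene"); save(img[130:280,160:440].repeat(2,0).repeat(2,1),"s2.png")
```

```text
(no output)
```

View pics/s2.png

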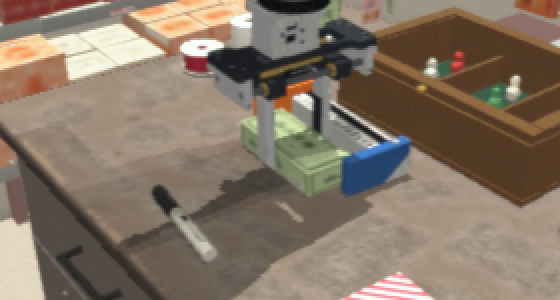

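The box sits square in front of the rail, between the stop and the jaw. I'll release it and lift.

Call:
{"api": "send_rows", "payload": {"plan": [{"dp":[0,0,-1],"dr":[0,0,0]},{"dp":[0,0,-1],"dr":[0,0,0]},{"dp":[0,0,-1],"dr":[0,0,0]},{"dp":[0,0,15],"dr":[0,0,0]},{"dp":[0,0,45],"dr":[0,0,0]},{"dp":[0,0,80],"dr":[0,0,0]},{"dp":[-4,0,90],"dr":[0,0,0.1]},{"dp":[-8,0,90],"dr":[0,0,0.26]},{"dp":[-14,1,90],"dr":[0,0,0.42]},{"dp":[-20,1,90],"dr":[0,0,0.58]},{"dp":[-26,2,90],"dr":[0,0,0.74]},{"dp":[-32,2,90],"dr":[0,0,0.9]},{"dp":[-40,3,90],"dr":[0,0,1.06]},{"dp":[-48,3,90],"dr":[0,0,1.22]},{"dp":[-56,4,90],"dr":[0,0,1.38]},{"dp":[-60,4,90],"dr":[0,0,1.52]},{"dp":[-60,4,90],"dr":[0,0,1.571]},{"dp":[-60,4,90],"dr":[0,0,1.571]}], "grip": 0.75}}

```text
t: 14.55
position: [0.4703, 0.0055, 0.1034]
ee_rot: [[-0.998, 0.061, 0.001], [0.061, 0.998, -0.0], [-0.001, -0.0, -1.0]]
wrist_force: [0.0, 1.2, -0.6]
opening: 0.751
grip_force: 0.0
```

```bash
cat > look.py <<'E'
from h import *
import sys
s=monitor.sense(); print(round(s['t'],2),np.round(s['position'],4),np.round(s['wrist_force'],1))
img,P=cloud("wrist"); save(img,sys.argv[1]); m=masks(img)
for n,lo,hi in [("green",.027,.036),("blue",.038,.05),("orange",.038,.05)]:
    c,l,st,_=cv2.connectedComponentsWithStats((m[n]&(P[...,2]>lo)&(P[...,2]<hi)&(P[...,0]<.66)).astype(np.uint8)); 
    if c>1: i=1+st[1:,4].argmax(); print(n,st[i],rect(P[l==i]))
E
python3 look.py w3.png
```

```text
14.55 [0.4703 0.0055 0.1034] [ 0.   1.2 -0.6]
green [ 248  248  152   55 6071] (((524.9052734375, 2.6069183349609375), (132.32211303710938, 50.58931350708008), 86.2184829711914), [[495.29998779296875, -61.70000076293945], [545.7999877929688, -65.0999984741211], [554.5, 67.0], [504.0, 70.30000305175781]])
blue [218 338  18  42 416] (((593.038818359375, -88.53085327148438), (13.55354118347168, 41.892913818359375), 85.55325317382812), [[571.5999755859375, -93.69999694824219], [613.4000244140625, -96.9000015258789], [614.4000244140625, -83.4000015258789], [572.7000122070312, -80.19999694824219]])
orange [420 351  14  24 187] (((609.9627685546875, 89.65805053710938), (10.233499526977539, 26.268281936645508), 86.8536605834961), [[596.5999755859375, 85.30000305175781], [622.7999877929688, 83.80000305175781], [623.4000244140625, 94.0], [597.0999755859375, 95.5]])
```

View pics/w3.png

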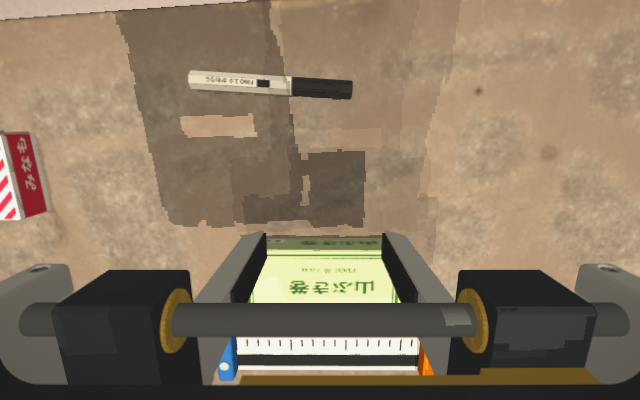

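The box lies intact in front of the rail with its near face at about row 240. The fingers are clear in front of it, so I'll lower and push it to the fence.

Call:
{"api": "send_rows", "payload": {"plan": [{"dp":[0,0,-30],"dr":[0,0,0]},{"dp":[0,0,-65],"dr":[0,0,0]},{"dp":[0,0,-85],"dr":[0,0,0]},{"dp":[0,0,-91],"dr":[0,0,0]},{"dp":[0,0,-91],"dr":[0,0,0]},{"dp":[8,-0.5,-91],"dr":[0,0,0]},{"dp":[16,-1,-91],"dr":[0,0,0]},{"dp":[21,-1.3,-91],"dr":[0,0,0]},{"dp":[25,-1.5,-91],"dr":[0,0,0]},{"dp":[29,-1.8,-91],"dr":[0,0,0]},{"dp":[33,-2,-91],"dr":[0,0,0]},{"dp":[36,-2.2,-91],"dr":[0,0,0]},{"dp":[38,-2.3,-91],"dr":[0,0,0]},{"dp":[40,-2.4,-91],"dr":[0,0,0]},{"dp":[40,-2.4,-91],"dr":[0,0,0]}]}}

```text
t: 16.48
position: [0.5103, 0.0031, 0.0114]
ee_rot: [[-0.998, 0.061, 0.0], [0.061, 0.998, -0.0], [-0.0, -0.0, -1.0]]
wrist_force: [0.6, -0.0, -0.0]
opening: 0.749
grip_force: 0.0
```

Call:
{"api": "send_rows", "payload": {"plan": [{"dp":[0.7,0,0],"dr":[0,0,0]},{"dp":[1.4,0,0],"dr":[0,0,0]},{"dp":[2,-0.1,0],"dr":[0,0,0]},{"dp":[2,-0.1,0],"dr":[0,0,0]}]}}

```text
t: 16.98
position: [0.5121, 0.003, 0.0114]
ee_rot: [[-0.998, 0.061, 0.0], [0.061, 0.998, 0.0], [-0.0, 0.0, -1.0]]
wrist_force: [-0.9, 0.9, 0.5]
opening: 0.748
grip_force: 0.8
```

Call:
{"api": "send_rows", "payload": {"plan": [{"dp":[0.7,0,0],"dr":[0,0,0]},{"dp":[1.4,-0.1,0],"dr":[0,0,0]},{"dp":[2,-0.1,0],"dr":[0,0,0]},{"dp":[2,-0.1,0],"dr":[0,0,0]}]}}

```text
t: 17.48
position: [0.5142, 0.0029, 0.0115]
ee_rot: [[-0.998, 0.061, 0.0], [0.061, 0.998, -0.0], [-0.0, 0.0, -1.0]]
wrist_force: [-0.7, -0.4, 0.3]
opening: 0.75
grip_force: 0.6
```

```bash
python3 look.py w4.png
```

```text
17.48 [0.5142 0.0029 0.0115] [-0.7 -0.4  0.3]
green [ 248  277  152   26 3537] (((530.013427734375, 2.3210830688476562), (82.45458221435547, 15.309111595153809), 87.09757232666016), [[520.2999877929688, -38.5], [535.5999755859375, -39.20000076293945], [539.7000122070312, 43.099998474121094], [524.5, 43.900001525878906]])
```

Call:
{"api": "send_rows", "payload": {"plan": [{"dp":[0.7,0,0],"dr":[0,0,0]},{"dp":[1.5,-0.1,0],"dr":[0,0,0]},{"dp":[1.5,-0.1,0],"dr":[0,0,0]}]}}

```text
t: 17.9
position: [0.5154, 0.0028, 0.0114]
ee_rot: [[-0.998, 0.061, -0.0], [0.061, 0.998, 0.0], [0.0, 0.0, -1.0]]
wrist_force: [-3.4, -0.0, 3.1]
opening: 0.747
grip_force: 1.9
```

Call:
{"api": "send_rows", "payload": {"plan": [{"dp":[0.5,0,0],"dr":[0,0,0]},{"dp":[1,-0.1,0],"dr":[0,0,0]},{"dp":[1,-0.1,0],"dr":[0,0,0]}]}}

```text
t: 18.27
position: [0.5155, 0.0028, 0.0114]
ee_rot: [[-0.998, 0.061, -0.003], [0.061, 0.998, 0.0], [0.003, 0.0, -1.0]]
wrist_force: [-12.2, 2.2, 9.7]
opening: 0.752
grip_force: 5.9
```

The box is against the fence: contact at TCP x = 0.5155, with the force rising. I'll back off and go to the tab.

Call:
{"api": "send_rows", "payload": {"plan": [{"dp":[-3,0,0],"dr":[0,0,0]},{"dp":[-15,1,0],"dr":[0,0,0]},{"dp":[-25,1,5],"dr":[0,0,0]},{"dp":[-25,1,40],"dr":[0,0,0]},{"dp":[-20,6,80],"dr":[0,0,0]},{"dp":[0,20,115],"dr":[0,0,0]},{"dp":[25,40,125],"dr":[0,0,0]},{"dp":[50,60,125],"dr":[0,0,0]},{"dp":[75,80,125],"dr":[0,0,0]},{"dp":[90,95,125],"dr":[0,0,0]},{"dp":[93,100,120],"dr":[0,0,0]},{"dp":[93,100,100],"dr":[0,0,0]},{"dp":[93,100,75],"dr":[0,0,0]},{"dp":[93,100,57],"dr":[0,0,0]},{"dp":[93,100,51],"dr":[0,0,0]},{"dp":[93,100,51],"dr":[0,0,0]}], "grip": 1.0}}

```text
t: 20.27
position: [0.6095, 0.1025, 0.0626]
ee_rot: [[-0.998, 0.061, 0.0], [0.061, 0.998, -0.0], [-0.0, -0.0, -1.0]]
wrist_force: [0.5, 0.3, -0.4]
opening: 1.001
grip_force: 0.0
```

Call:
{"api": "send_rows", "payload": {"plan": [{"dp":[0,0,0],"dr":[0,0,0]},{"dp":[0,0,0],"dr":[0,0,0]},{"dp":[0,0,0],"dr":[0,0,0]},{"dp":[0,0,0],"dr":[0,0,0]},{"dp":[0,0,0],"dr":[0,0,0]},{"dp":[0,0,0],"dr":[0,0,0]},{"dp":[0,0,0],"dr":[0,0,0]},{"dp":[0,0,0],"dr":[0,0,0]},{"dp":[0,0,0],"dr":[0,0,0]},{"dp":[0,0,0],"dr":[0,0,0]}], "grip": 0, "newtons": 10}}

```text
t: 21.52
position: [0.6095, 0.1026, 0.0624]
ee_rot: [[-0.998, 0.061, -0.0], [0.061, 0.998, 0.0], [0.0, 0.0, -1.0]]
wrist_force: [-0.3, -0.9, 0.1]
opening: 0.148
grip_force: 10.0
```

Call:
{"api": "send_rows", "payload": {"plan": [{"dp":[-0.2,-3,0],"dr":[0,0,0]},{"dp":[-0.4,-7,0],"dr":[0,0,0]},{"dp":[-0.7,-11,0],"dr":[0,0,0]},{"dp":[-0.9,-15,0],"dr":[0,0,0]},{"dp":[-1.1,-18,0],"dr":[0,0,0]},{"dp":[-1.3,-21,0],"dr":[0,0,0]},{"dp":[-1.4,-23,0],"dr":[0,0,0]},{"dp":[-1.4,-23,0],"dr":[0,0,0]}]}}

```text
t: 22.52
position: [0.6081, 0.0794, 0.0624]
ee_rot: [[-0.998, 0.061, -0.0], [0.061, 0.998, -0.0], [0.0, -0.0, -1.0]]
wrist_force: [-1.7, 1.0, 1.5]
opening: 0.149
grip_force: 10.0
```

Call:
{"api": "send_rows", "payload": {"plan": [{"dp":[0,-0.5,0],"dr":[0,0,0]},{"dp":[-0.1,-1,0],"dr":[0,0,0]},{"dp":[-0.1,-1.5,0],"dr":[0,0,0]}]}}

```text
t: 22.9
position: [0.608, 0.0783, 0.0624]
ee_rot: [[-0.998, 0.061, -0.0], [0.061, 0.998, 0.0], [0.0, 0.0, -1.0]]
wrist_force: [-1.6, 3.7, 0.6]
opening: 0.151
grip_force: 10.0
```

Call:
{"api": "send_rows", "payload": {"plan": [{"dp":[0,-0.5,0],"dr":[0,0,0]},{"dp":[-0.1,-1,0],"dr":[0,0,0]},{"dp":[-0.1,-1.5,0],"dr":[0,0,0]}]}}

```text
t: 23.28
position: [0.6079, 0.0766, 0.0624]
ee_rot: [[-0.998, 0.061, -0.0], [0.061, 0.998, 0.0], [0.0, 0.0, -1.0]]
wrist_force: [-2.0, 4.6, 2.1]
opening: 0.148
grip_force: 10.0
```

Call:
{"api": "send_rows", "payload": {"plan": [{"dp":[0,-0.4,0],"dr":[0,0,0]},{"dp":[-0.1,-0.8,0],"dr":[0,0,0]}]}}

```text
t: 23.52
position: [0.6078, 0.0758, 0.0624]
ee_rot: [[-0.998, 0.061, -0.0], [0.061, 0.998, -0.0], [0.0, -0.0, -1.0]]
wrist_force: [-2.1, 4.0, 0.8]
opening: 0.146
grip_force: 10.0
```

Call:
{"api": "send_rows", "payload": {"plan": [{"dp":[0,-0.4,0],"dr":[0,0,0]},{"dp":[-0.1,-0.8,0],"dr":[0,0,0]}]}}

```text
t: 23.78
position: [0.6078, 0.0754, 0.0624]
ee_rot: [[-0.998, 0.061, 0.0], [0.061, 0.998, 0.001], [-0.0, 0.001, -1.0]]
wrist_force: [-1.3, 8.7, -0.1]
opening: 0.147
grip_force: 10.0
```

Call:
{"api": "send_rows", "payload": {"plan": [{"dp":[0,-0.3,0],"dr":[0,0,0]},{"dp":[0,-0.3,0],"dr":[0,0,0]}]}}

```text
t: 24.02
position: [0.6078, 0.0754, 0.0625]
ee_rot: [[-0.998, 0.061, 0.0], [0.061, 0.998, 0.001], [-0.0, 0.001, -1.0]]
wrist_force: [-0.7, 8.8, 0.1]
opening: 0.146
grip_force: 10.0
```

The jaw is snug: it has stopped moving and the force is rising. I'll release it, retreat to look, and check.

Call:
{"api": "send_rows", "payload": {"plan": [{"dp":[0,0,0],"dr":[0,0,0]},{"dp":[0,0,0],"dr":[0,0,0]},{"dp":[0,0,0],"dr":[0,0,0]},{"dp":[0,0,0],"dr":[0,0,0]},{"dp":[0,0,20],"dr":[0,0,0]},{"dp":[0,0,60],"dr":[0,0,0]},{"dp":[0,-20,110],"dr":[0,0,0]},{"dp":[0,-50,150],"dr":[0,0,0]},{"dp":[0,-70,170],"dr":[0,0,0]},{"dp":[0,-70,170],"dr":[0,0,0]},{"dp":[0,-70,170],"dr":[0,0,0]}], "grip": 1.0}}

```text
t: 25.4
position: [0.6074, 0.0055, 0.2318]
ee_rot: [[-0.998, 0.06, -0.001], [0.06, 0.998, 0.0], [0.001, 0.0, -1.0]]
wrist_force: [-0.6, 0.6, -0.5]
opening: 0.997
grip_force: 0.0
```

```bash
python3 look.py w5.png
```

```text
25.4 [0.6074 0.0055 0.2318] [-0.6  0.6 -0.5]
green [ 248  116  121   53 5964] (((554.566650390625, -9.012359619140625), (139.352783203125, 60.54288864135742), 86.52513122558594), [[520.0999755859375, -76.69999694824219], [580.5999755859375, -80.4000015258789], [589.0, 58.70000076293945], [528.5999755859375, 62.400001525878906]])
blue [233 126  17  74 875] (((572.9784545898438, -87.2790756225586), (13.692935943603516, 84.31964874267578), 86.42687225341797), [[530.5, -91.5], [614.5999755859375, -96.69999694824219], [615.5, -83.0999984741211], [531.2999877929688, -77.80000305175781]])
orange [367 126  32  75 911] (((583.4541625976562, 77.14141845703125), (35.98455047607422, 85.31673431396484), 86.48897552490234), [[539.7999877929688, 61.79999923706055], [624.9000244140625, 56.599998474121094], [627.0999755859375, 92.5], [542.0, 97.69999694824219]])
```

View pics/w5.png

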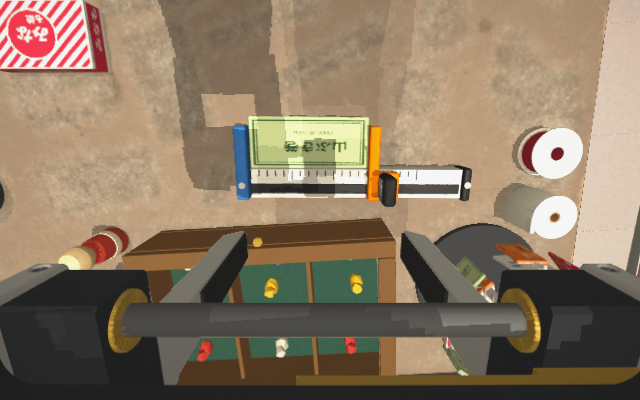

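The wrist view shows the box at (248–369, 116–169), touching the stop, the jaw and the rail. Its yaw matches the gauge (86.5° against 86.4°). The gripper is clear of everything and the striped box hasn't moved.

```bash
python3 -c "
from station import sign_off; print(sign_off())"
```

```text
the job is handed in; nothing more can be done
None
```

The green box lies flat against the rail, snug between the blue stop and the orange jaw; everything is released, the striped box was left where it was, and the job was handed in at about 25 s.

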